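# Load the sample reader with its shutter parked

## Robot

A 6-joint arm with a two-finger parallel gripper is mounted at the origin on the work surface. World frame = base frame: x ahead of the robot, y to its left, z up, the work surface at z = 0. Lengths are in m, angles in rad, forces in N, time in s.
With the tool pointing down it reaches from about 0.3 to 0.825 m from the base axis. Payload 5.4 kg.
Tool frame: the origin (TCP) lies at the very end of the fingers, on their centre line; the grasp point (between the pads) lies 19 mm behind it; z points along the fingers, x is the direction in which the jaws open and shut, and the axes are right-handed (so a half turn about z gives the same grasp; the last joint's range is limited). The gripper opens to 92 mm and grips with 3 to 60 N. Pads are 20 mm wide; open, the fingers measure 128 mm over their backs; the gripper's body (75 mm by 189 mm) begins 69 mm behind the grasp point.
Start: joints at [1.099, 0.158, 1.597, -0, 1.386, -0.21], TCP at [0.149, 0.555, 0.215] pointing down, gripper open.
Joint ranges: [-2.91, 2.91], [-0.94, 2.29], [0.18, 2.7], [-1.29, 4.43], [0.17, 2.64], [-3, 3]. Speed limits (rad/s): [2.57, 2.57, 3.14, 3.14, 3.14, 3.14].

## Interface

Orientations are given as a rotation vector (axis times angle).
In Python, from workcell import bot gives the robot as it stands. Calls block until the motion is done:
- bot.goto(position, orientation): joint-space move of the TCP to a pose.
- bot.line_to(position, rot=None, max_speed=0.15): straight line of the TCP; rot=None keeps the orientation; max_speed is the mean speed in m/s.
- bot.set_joints(angles): joint-space move.
- bot.set_gripper(opening, newtons=None): opening from 0.0 (shut) to 1.0 (fully open); newtons is the grip in N (None keeps the last); returns when the fingers have stopped.
- bot.hold(seconds).
- bot.inverse_kinematics(position, orientation): joint angles nearest the present ones, or None.
- bot.read_camera(name): name is "scene" or "top" or "wrist"; returns a dict with "pixels" (480x640x3 uint8, blue, green, red), "fx", "fy", "cx", "cy" (pixels), "R" (3x3) and "t" (3): a world point X has camera coordinates R X + t. Camera axes: x right, y down, z forward; pixel columns grow to the right and rows downward; lengths in m; the calibration is good to about 2 mm. A picture is of the moment at which its call begins. There is no depth.
A pose or a line that the arm cannot do raises bot.MotionError and nothing moves.
- bot.job_done(): hands the job in, once; it reports no verdict.
Readings, each from a call of its own:
- bot.current_clock(): time.
- bot.current_joints(): joint angles.
- bot.current_joint_vel(): joint speeds.
- bot.current_effort(): joint torques, N m.
- bot.current_ee_pos(): TCP position.
- bot.current_tool_rot(): TCP orientation.
- bot.current_contact_force(): force on the tool from outside, world axes, zero at the start.
- bot.current_ft_torque(): the same for the moment, N m.
- bot.current_opening(): opening from 0.0 (shut) to 1.0 (fully open).
Only numpy, scipy, OpenCV 4.12 (cv2) and the standard library are available. Lean on these libraries where they do the work, as an engineer would, in place of code of your own. Each camera call takes 0.05 s, during which the arm holds its last target. There are 200 camera calls.

## Task

First turn the reader's dial until its white mark points at the round stud, which parks the shutter, and leave it there for as long as the cover is off. Lift the cover plate off its pins and lay it flat on the bench, handle up; stand every sample jar that is on the bench upright in the chamber, then seat the cover fully down on both pins again. Last of all turn the dial until its mark points at the long rib, and let go, leaving the rack, the beaker and the rubber bulb where they are.

Things in the scene. Friction and masses are not known exactly. Their poses are not given: they have to be found in the camera images.
- reader: Benchtop sample reader, 160 mm (its x) by 310 mm (its y) and 90 mm high, white base with a grey top, fixed to the bench. Origin: centre of its underside; x points away from the robot at yaw 0, y to the left. Left part (+y): an open-topped chamber under the cover. Right part (-y): a deck 90 mm up with the dial.
- chamber (a point): Centre of the chamber's floor, 45 mm above the bench; axes as the reader's. Inside the chamber measures 100 mm along x and 160 mm along y and is 45 mm deep, open, without dividers; it holds four jars in a row along y at 38 mm spacing.
- cover_seat (a point): Centre of the chamber's rim, 90 mm above the bench; axes as the reader's. Two upright steel pins, 8 mm thick and 14 mm tall with tapered tips, stand on the rim at y = -90 and +90 mm from here. The seated cover's origin lies here.
- cover: Loose light grey cover plate, 116 mm (its x) by 204 mm (its y), 6 mm thick, 250 g, two 12 mm through holes at y = -90 and +90 mm. On top in the middle a black grip rib, 14 mm wide (x), 80 mm long (y), from 6 to 36 mm above the underside. Origin: centre of the underside. Starts seated on the pins; either way round fits.
- dial_axis (a point): Point on the dial's axis of turning at deck height, 90 mm above the bench; axes as the reader's. The black dial has a disc 60 mm across and 8 mm high and on it a grip bar 12 mm wide and 40 mm long, from 8 to 32 mm above the deck, lying along the line of the mark; a white line runs along the bar and on over the disc on the side of the mark.
- dial_mark (a point): Tip of the dial's white mark, 30 mm from the axis and 8 mm above the deck; it turns with the dial.
- dial (a joint): Angle of the dial in radians, growing counter-clockwise seen from above; at 0 the mark points along the reader's -x; ends at -1.7 and 2.3. At -1.0 the mark points at the round stud (shutter parked), at +0.9 at the long rib (measure). Light friction (0.04 N m), stays where it is left, no clicks.
- stud (a point): The round white stud on the deck, 10 mm across, 3 mm high, 39 mm from the dial's axis, on the side towards the chamber.
- rib (a point): The long white rib on the deck, 16 by 5 mm, 3 mm high, pointing at the dial's axis, its middle 41 mm from it, on the right-hand side.
- jar0: Sample jar, amber glass with a white screw cap, a plain cylinder 30 mm across and 38 mm tall, 50 g, standing on the bench at the right of the reader. Origin: centre of its underside. Two to four of the four jars are there; None when absent.
- jar1: Sample jar, amber glass with a white screw cap, a plain cylinder 30 mm across and 38 mm tall, 50 g, standing on the bench at the right of the reader. Origin: centre of its underside. Two to four of the four jars are there; None when absent.
- jar2: Sample jar, amber glass with a white screw cap, a plain cylinder 30 mm across and 38 mm tall, 50 g, standing on the bench at the right of the reader. Origin: centre of its underside. Two to four of the four jars are there; None when absent.
- jar3: Sample jar, amber glass with a white screw cap, a plain cylinder 30 mm across and 38 mm tall, 50 g, standing on the bench at the right of the reader. Origin: centre of its underside. Two to four of the four jars are there; None when absent.
- tube_rack: Bystander: white test tube rack, 90 by 200 mm, 63 mm high (tubes to 98 mm), loose. Origin: centre of the underside.
- beaker: Bystander: glass beaker, 72 mm across, 80 mm high, loose. Origin: centre of the underside.
- bulb: Bystander: red-brown rubber pipette bulb, 54 mm across, 80 mm high, loose. Origin: centre of the underside.
Mind the look-alikes: they are no part of the job. Leave any green or turquoise look-alike of the jar1 alone.

How it is judged:
On the way, in this order (a step that is already met when the one before it is completed fails the run):
1. the dial's mark points at the round stud (within 0.12 rad) (value of joint dial between -1.12 and -0.88 rad), for 0.2 s.
2. the cover lies flat on the bench, handle up, released (height (world z) of cover below 0.012 m and angle between cover's own z axis and vertical below 0.1 rad and contact force between the fingers and cover below 0.3 N), for 0.2 s.
3. every jar stands upright on the chamber floor, released (x of jar0 in the frame of chamber between -0.045 and 0.045 m and y of jar0 in the frame of chamber between -0.075 and 0.075 m and z of jar0 in the frame of chamber between -0.006 and 0.006 m and angle between each of jar0, jar1, jar2, jar3's own z axis and vertical below 0.15 rad and x of jar1 in the frame of chamber between -0.045 and 0.045 m and y of jar1 in the frame of chamber between -0.075 and 0.075 m and z of jar1 in the frame of chamber between -0.006 and 0.006 m and x of jar2 in the frame of chamber between -0.045 and 0.045 m and y of jar2 in the frame of chamber between -0.075 and 0.075 m and z of jar2 in the frame of chamber between -0.006 and 0.006 m and x of jar3 in the frame of chamber between -0.045 and 0.045 m and y of jar3 in the frame of chamber between -0.075 and 0.075 m and z of jar3 in the frame of chamber between -0.006 and 0.006 m and contact force between the fingers and jar0 below 0.3 N and contact force between the fingers and jar1 below 0.3 N and contact force between the fingers and jar2 below 0.3 N and contact force between the fingers and jar3 below 0.3 N), for 0.2 s.
4. the cover is seated flush on both pins, released (horizontal distance between cover and cover_seat below 0.005 m and z of cover in the frame of cover_seat between -0.0035 and 0.0035 m and angle between cover's own z axis and vertical below 0.04 rad and angle between the x axis of cover and the x axis of reader, either way round below 0.06 rad and contact force between the fingers and cover below 0.3 N), for 0.2 s.
5. the dial's mark points at the long rib (within 0.12 rad) (value of joint dial between 0.78 and 1.02 rad), for 0.2 s.
At the end, for the whole second after the job is handed in: The mark points at the long rib within 0.12 rad, every jar present stands upright (within 0.15 rad) on the chamber floor, the cover is down on both pins (within 3.5 mm of height, 5 mm sideways), everything at rest (all of step 5 and x of jar0 in the frame of chamber between -0.045 and 0.045 m and y of jar0 in the frame of chamber between -0.075 and 0.075 m and z of jar0 in the frame of chamber between -0.006 and 0.006 m and angle between each of jar0, jar1, jar2, jar3's own z axis and vertical below 0.15 rad and x of jar1 in the frame of chamber between -0.045 and 0.045 m and y of jar1 in the frame of chamber between -0.075 and 0.075 m and z of jar1 in the frame of chamber between -0.006 and 0.006 m and x of jar2 in the frame of chamber between -0.045 and 0.045 m and y of jar2 in the frame of chamber between -0.075 and 0.075 m and z of jar2 in the frame of chamber between -0.006 and 0.006 m and x of jar3 in the frame of chamber between -0.045 and 0.045 m and y of jar3 in the frame of chamber between -0.075 and 0.075 m and z of jar3 in the frame of chamber between -0.006 and 0.006 m and horizontal distance between cover and cover_seat below 0.005 m and z of cover in the frame of cover_seat between -0.0035 and 0.0035 m and angle between cover's own z axis and vertical below 0.04 rad and angle between the x axis of cover and the x axis of reader, either way round below 0.06 rad and velocity of joint dial between -0.05 and 0.05 rad/s and linear speed of each of cover, jar0, jar1, jar2, jar3 below 0.02 m/s); the robot touches nothing.
It fails at once if the dial is off the round stud (by more than 0.2 rad) while the cover is lifted more than 25 mm off its seat or is off the reader (distance between cover and cover_seat above 0.025 m and not (value of joint dial between -1.2 and -0.8 rad)).
It fails at once if the tube rack is pushed more than 30 mm aside (distance of tube_rack from where it was at the start of the episode above 0.03 m).
It fails at once if the beaker is pushed more than 30 mm aside (distance of beaker from where it was at the start of the episode above 0.03 m).
It fails at once if the bulb is pushed more than 30 mm aside (distance of bulb from where it was at the start of the episode above 0.03 m).
Of jar0, jar1, jar2, jar3 only 2 to 4 are there at a start; the rules pass over those that are not, and their reading is None.
At some moment in a run one of jar0, jar1, jar2, jar3 may be knocked a few centimetres aside while the robot is not near it.
It also fails if it takes over 210 s, if anything falls off the work surface, if the arm or the gripper's body presses on something with over 40 N, if the wrist force passes 120 N, or if a joint passes its speed limit or range.

## Working session

There is one attempt and no reset: what is moved stays moved. The work goes in short steps, each a Python script; the robot and the scene stay as the last script left them, time stands still between calls to the robot, and variables do not carry over. Pictures are saved under pics/ and viewed, about 12 in all and at most 16, crops included, and the job is handed in when it is done.

```bash
ls; mkdir -p pics
cat > h.py <<'E'
import numpy as np, cv2
from scipy.spatial.transform import Rotation as Ro
from workcell import bot
def cam(n,f=None):
    c=bot.read_camera(n)
    if f: cv2.imwrite('pics/'+f,c['pixels'])
    return c
def ray(c,u,v,z):
    R=np.array(c['R']);t=np.array(c['t'])
    d=R.T@np.array([(u-c['cx'])/c['fx'],(v-c['cy'])/c['fy'],1]);o=-R.T@t
    return o+d*(z-o[2])/d[2]
def proj(c,X):
    p=np.array(c['R'])@np.array(X)+np.array(c['t'])
    return np.array([c['fx']*p[0]/p[2]+c['cx'],c['fy']*p[1]/p[2]+c['cy']])
def down(a):
    "tool down, jaw axis (tool x) at world angle a"
    return (Ro.from_euler('z',a)*Ro.from_rotvec([np.pi,0,0])).as_rotvec()
E
python3 - <<'E'
from h import *
for n in('scene','top','wrist'):
    c=cam(n,n+'0.png'); print(n,-np.array(c['R']).T@np.array(c['t']),c['fx'],np.round(np.array(c['R']),2).tolist())
print(bot.current_tool_rot(),bot.current_clock())
E
```

```text
pics
scene [ 1.53609987 -0.20443016  0.91081111] 607.5343309280701 [[0.21, 0.98, -0.02], [0.62, -0.15, -0.77], [-0.75, 0.16, -0.64]]
top [ 0.39711093 -0.03859694  1.16361875] 469.81808039719823 [[-0.01, -1.0, -0.01], [-0.99, 0.01, -0.16], [0.16, 0.0, -0.99]]
wrist [0.07111839 0.57598297 0.38339706] 383.7197667270528 [[0.26, 0.97, -0.0], [0.93, -0.25, 0.29], [0.28, -0.08, -0.96]]
[ 2.49190275e+00  1.91212710e+00 -1.95431239e-03] 0.15
```

View pics/top0.png

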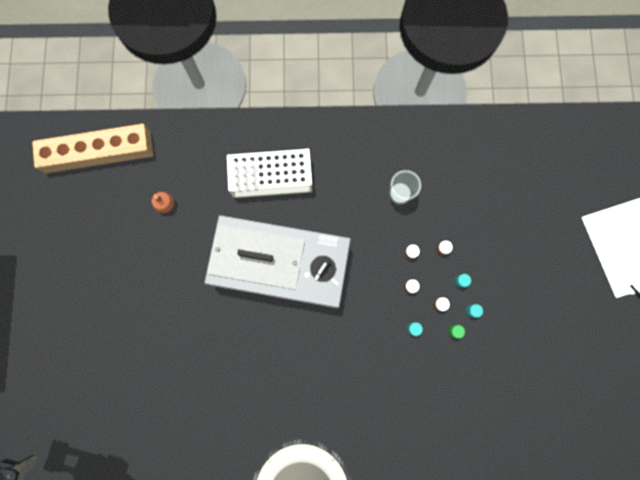

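View pics/scene0.png

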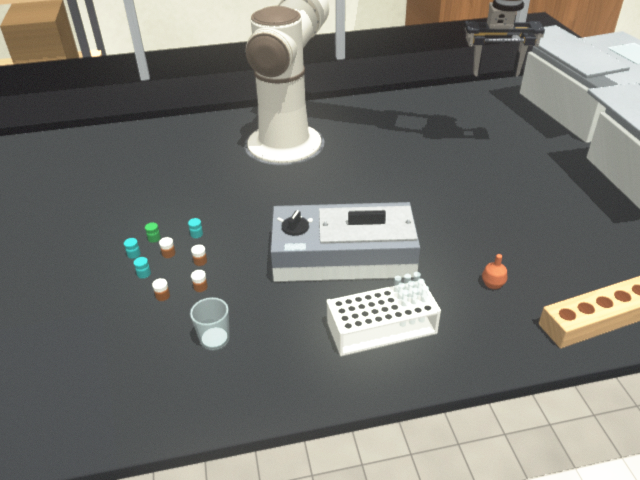

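Candidates in the top view: the white-capped jars at (413,251), (446,247), (413,286) and (442,304). The look-alikes are turquoise at (464,281), (476,311) and (416,329), and green at (458,332); I'll leave those alone. The reader is at about (278,262), with its handle at (255,255) and dial at (322,268). The rack is at (270,173), the beaker at (404,187) and the bulb at (163,203).

```bash
cat >> h.py <<'E'
def jars(c,z=0.038,amin=40,amax=3000,roi=None):
    "white-cap blobs: bright, unsaturated, roundish"
    hsv=cv2.cvtColor(c['pixels'],cv2.COLOR_BGR2HSV)
    m=((hsv[...,2]>170)&(hsv[...,1]<50)).astype('uint8')
    if roi: k=np.zeros_like(m);k[roi[1]:roi[3],roi[0]:roi[2]]=1;m*=k
    out=[]
    for q in cv2.findContours(m,cv2.RETR_EXTERNAL,cv2.CHAIN_APPROX_NONE)[0]:
        a=cv2.contourArea(q)
        if amin<a<amax:
            (u,v),r=cv2.minEnclosingCircle(q)
            if a>0.6*np.pi*r*r: out.append((u,v,r,*ray(c,u,v,z)[:2]))
    return np.array(out)
E
python3 - <<'E'
from h import *
c=cam('top')
np.set_printoptions(precision=4,suppress=True)
print(jars(c,roi=(380,220,500,350)))
for n,(u,v),z in [('far L',(219,216),.09),('far R',(350,238),.09),('near R',(341,307),.09),('near L',(206,284),.09),('dial',(322,268),.11),('handle',(255,255),.126),('rackNL',(229,197),0),('rackNR',(312,196),0),('bulb',(163,205),.03),('beaker',(402,193),.0)]:
    print(n,ray(c,u,v,z)[:2])
E
```

```text
[[442.5    303.5      7.1064   0.4276  -0.3395]
 [412.2347 285.6021   6.9701   0.4709  -0.2698]
 [412.6667 250.6667   6.8719   0.5551  -0.2749]
 [445.3333 246.6667   6.8719   0.5637  -0.3543]]
far L [0.6362 0.1846]
far R [ 0.5795 -0.1203]
near R [ 0.4215 -0.0958]
near L [0.4777 0.2113]
dial [ 0.5086 -0.054 ]
handle [0.5381 0.0951]
rackNL [0.7054 0.1787]
rackNR [ 0.7049 -0.0332]
bulb [0.6795 0.3366]
beaker [ 0.7093 -0.2628]
```

Run:
```python
from h import *
y=-0.18
R=Ro.from_rotvec(bot.current_tool_rot()).as_matrix(); print(R[:,0])
for a in (y,y+np.pi):
    q=bot.inverse_kinematics([0.53,0.03,0.33],down(a)); print(a,q)
# orientation so that the camera sits near the robot side
bot.goto([0.53,0.03,0.33],down(y))
c=cam('wrist','w1.png'); print(-np.array(c['R']).T@np.array(c['t']), np.round(c['R'],2).tolist(), bot.current_joints())
```

```text
[ 0.25883541  0.96592067 -0.00122334]
-0.18 [-1.71287321e-01 -8.30071024e-03  1.54809935e+00 -4.44089210e-16
  1.60179402e+00  8.71267934e-03]
2.961592653589793 None
[0.54472183 0.1101422  0.49948544] [[0.98, -0.18, 0.0], [-0.17, -0.94, 0.28], [-0.05, -0.28, -0.96]] [-1.69940629e-01 -8.23921979e-03  1.54833291e+00  1.75907894e-04
  1.60180073e+00  8.70112078e-03]
```

View pics/w1.png

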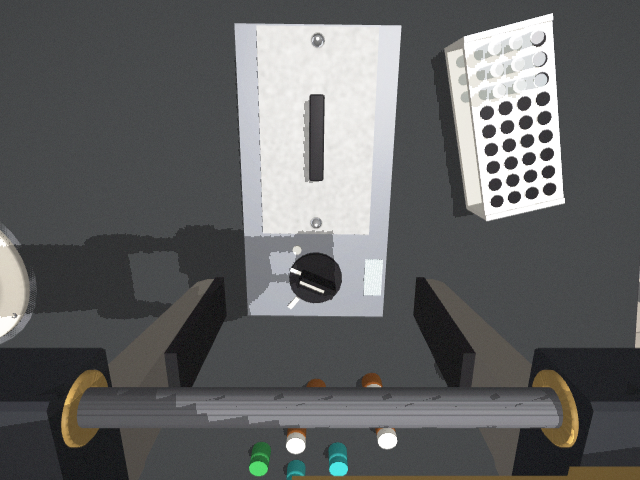

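The wrist view shows the dial disc at (315,278), its mark tip near (290,268), the stud at (297,250), the rib at (293,301), and the pins at (317,40) and (316,222). The handle runs from (317,94) to (316,181).

Run:
```python
from h import *
np.set_printoptions(precision=4,suppress=True)
c=cam('wrist'); im=c['pixels']; hsv=cv2.cvtColor(im,cv2.COLOR_BGR2HSV)
# white things on deck
m=((hsv[...,2]>215)).astype('uint8'); k=np.zeros_like(m);k[240:312,275:360]=1
n,l,s,ce=cv2.connectedComponentsWithStats(m*k); print(s,ce)
P={n:ray(c,u,v,z)[:2] for n,u,v,z in [('pin+',317,40,.103),('pin-',316,222,.103),('h+',317,94,.126),('h-',316,181,.126),('dial',315.5,278,.098),('stud',297,250,.093),('rib',293,301,.093),('tip',290.5,269,.098),('c1',236,24,.09),('c2',401,25,.09),('c3',383,316,.09),('c4',248,316,.09)]}
for n in P: print(n,P[n])
d=P['pin+']-P['pin-']; print('yaw pins',-np.arctan2(d[0],d[1]),np.linalg.norm(d),'seat',(P['pin+']+P['pin-'])/2)
d=P['h+']-P['h-']; print('yaw handle',-np.arctan2(d[0],d[1]),np.linalg.norm(d),(P['h+']+P['h-'])/2)
d=(P['c1']+P['c2']-P['c3']-P['c4']);print('yaw rdr',-np.arctan2(d[0],d[1]),np.linalg.norm(d)/2,(P['c1']+P['c2']+P['c3']+P['c4'])/4)
for n in('stud','rib','tip'):
    v=P[n]-P['dial']; print(n,np.linalg.norm(v),np.arctan2(v[1],v[0]))
cv2.imwrite('pics/w1c.png',cv2.resize(im[230:320,230:400],None,fx=4.5,fy=4.5,interpolation=cv2.INTER_CUBIC))
```

```text
[[     0      0    640    480 307008]
 [   293    247      8      8     50]
 [   290    268     11      6     33]
 [   300    282     24     10     48]
 [   288    297     11     12     61]] [[319.513  239.475 ]
 [296.3    250.04  ]
 [294.8485 270.7879]
 [311.3958 286.5   ]
 [292.9508 302.7705]]
pin+ [0.5557 0.1834]
pin- [0.5232 0.0108]
h+ [0.5471 0.1352]
h- [0.5318 0.0571]
dial [ 0.5106 -0.0544]
stud [ 0.4959 -0.0196]
rib [ 0.4792 -0.0801]
tip [ 0.485  -0.0387]
c1 [0.4824 0.2132]
c2 [0.6375 0.1843]
c3 [ 0.5799 -0.1197]
c4 [ 0.4224 -0.0912]
yaw pins -0.18645317725380042 0.17562984464442008 seat [0.5394 0.0971]
yaw handle -0.19261858287647962 0.07957041089702546 [0.5394 0.0962]
yaw rdr -0.19084034024149688 0.3098435212601421 [0.5305 0.0467]
stud 0.037735984058377796 1.9701259804202749
rib 0.04059811426652752 -2.454337873178739
tip 0.02999355376985319 2.5924341885721978
```

View pics/w1c.png

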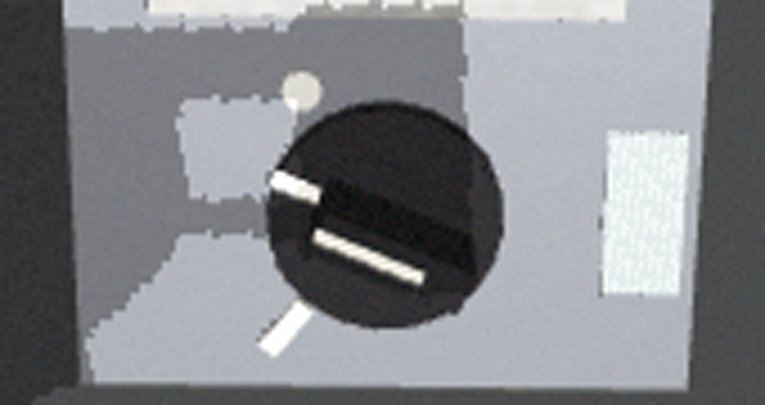

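```bash
cat >> h.py <<'E'
YAW=-0.19; DIAL=np.array([0.5108,-0.0541])
def turn(a0,a1,f=10):
    "grip dial bar with jaw axis at a0, turn to a1, release, rise"
    D=list(DIAL)
    bot.goto(D+[0.2],down(a0)); bot.set_gripper(0.5,f)
    bot.line_to(D+[0.104]); bot.set_gripper(0.0,f); print('open',bot.current_opening())
    bot.line_to(D+[0.104],down((a0+a1)/2)); bot.line_to(D+[0.104],down(a1)); bot.hold(0.3)
    print('F',bot.current_contact_force(),bot.current_ft_torque())
    bot.set_gripper(0.4); bot.line_to(D+[0.2])
E
python3 - <<'E'
from h import *
np.set_printoptions(precision=4,suppress=True)
turn(1.02,1.02-0.64)
bot.goto([0.53,0.03,0.33],down(-.19))
c=cam('wrist'); cv2.imwrite('pics/w2c.png',cv2.resize(c['pixels'][230:320,230:400],None,fx=4.5,fy=4.5,interpolation=cv2.INTER_CUBIC))
print(proj(c,[*DIAL,.098]),bot.current_clock())
E
```

```text
open 0.13349645995519338
F [-6.1637 -8.0415  3.9337] [-1.5896  1.1423 -0.03  ]
[317.2088 277.4093] 9.4583
```

View pics/w2c.png

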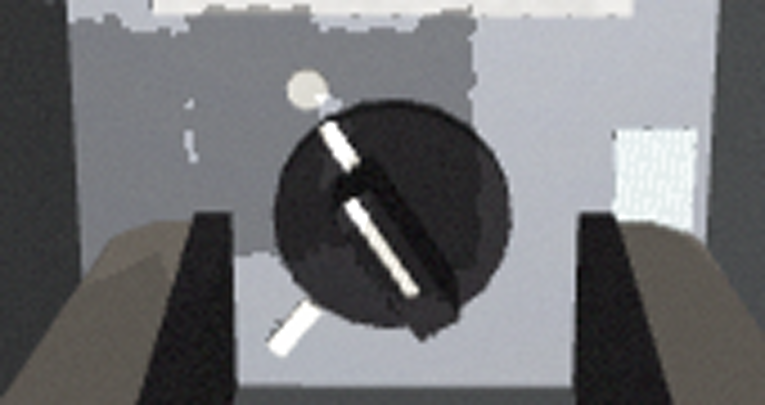

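The mark now points at the stud at about -0.97 rad. Next is the cover.

Run:
```python
from h import *
np.set_printoptions(precision=4,suppress=True)
S=[0.5394,0.0965]; L=[0.45,0.38]; r=down(-.19)
bot.goto(S+[0.2],r); bot.set_gripper(0.5,10); bot.line_to(S+[0.101]); bot.set_gripper(0,10); bot.hold(.2)
print(bot.current_opening(),bot.current_contact_force()); bot.set_gripper(0,40)
bot.line_to(S+[0.13],max_speed=.04); print(bot.current_opening(),bot.current_contact_force())
bot.line_to(S+[0.24]); 
bot.goto(L+[0.24],r); bot.line_to(L+[0.03]); bot.line_to(L+[0.0125],max_speed=.03)
print(bot.current_opening(),bot.current_contact_force()); 
bot.set_gripper(0.5); bot.hold(.2); bot.line_to(L+[0.2],max_speed=.3)
bot.goto([0.53,0.03,0.36],r)
c=cam('wrist','w3.png'); t=cam('top','t3.png'); print(jars(t,roi=(380,220,500,350)),bot.current_clock())
```

```text
0.152974332336689 [-1.9686  0.4676  3.7835]
0.15124761483254515 [-0.7721  0.3545 -1.533 ]
0.14985725588346363 [ 0.9616  0.9801 -1.9758]
[[442.3571 303.6429   6.5661   0.4272  -0.3391]
 [412.2857 285.5714   6.4682   0.471   -0.2699]
 [412.6765 250.6765   6.2759   0.5551  -0.2749]
 [445.5    246.7      6.2242   0.5637  -0.3547]] 20.6
```

View pics/w3.png

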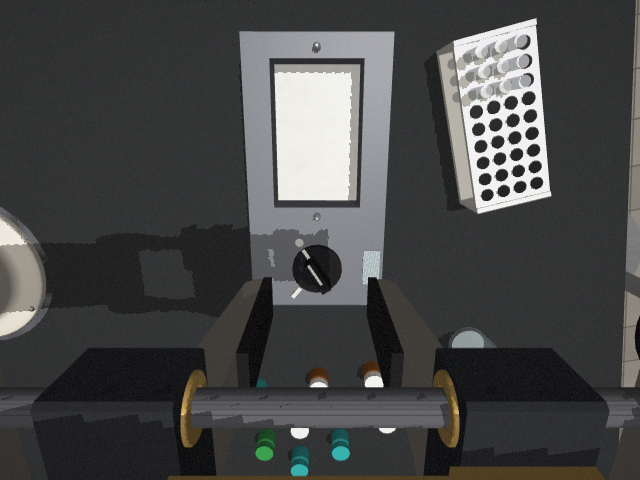

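View pics/t3.png

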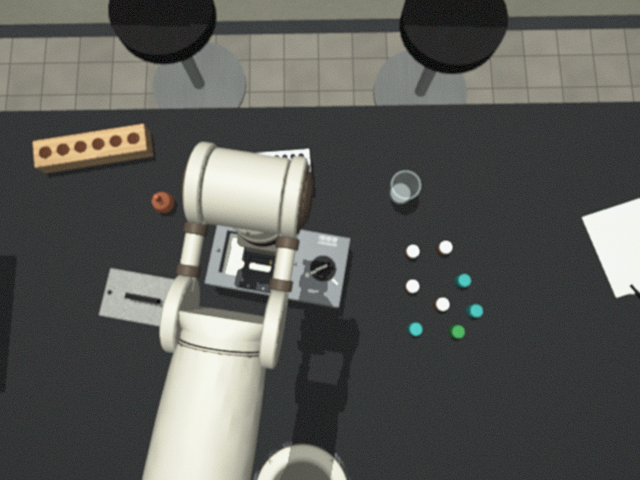

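The cover lies flat on the bench at (130,298) in the top view. The chamber is open with its corners at (270,58) to (361,207) in the wrist view, the dial is still on the stud, and all four jars are in place. Now the jars, with a fresh top image before each pick in case one is knocked.

Run:
```python
from h import *
np.set_printoptions(precision=4,suppress=True)
C=np.array([0.5394,0.0965]); ey=np.array([-np.sin(YAW),np.cos(YAW)]); r=down(YAW)
c=cam('wrist'); print('chamber c',np.mean([ray(c,u,v,.09)[:2] for u,v in((270,58),(364,58),(361,207),(272,207))],0))
for i,s in enumerate((.057,.019,-.019,-.057)):
    J=jars(cam('top'),roi=(370,210,570,400)); assert len(J)==4-i,J
    p=J[np.argmax(J[:,4]),3:5]                 # the jar nearest the reader
    bot.goto([*p,.16],r); bot.set_gripper(.55,12); bot.line_to([*p,.009],max_speed=.25)
    bot.set_gripper(0,12); o=bot.current_opening(); print(p,o); assert .28<o<.38
    bot.line_to([*p,.2],max_speed=.25)
    q=C+s*ey; bot.goto([*q,.2],r); print(bot.current_opening())
    bot.line_to([*q,.075],max_speed=.2); bot.line_to([*q,.0555],max_speed=.04)
    print(bot.current_contact_force()[2]); bot.set_gripper(.48); bot.line_to([*q,.2],max_speed=.25)
    print(bot.current_clock())
bot.goto([0.53,0.03,0.36],r); cam('wrist','w4.png')
print(len(jars(cam('top'),roi=(370,210,570,400))))
```

```text
chamber c [0.5395 0.0964]
[ 0.4706 -0.2697] 0.32043801858945353
0.32629537130771014
-0.27636579514976056
28.5833
[ 0.5553 -0.275 ] 0.32312104687875753
0.3210371437525785
0.9596132088782308
36.625
[ 0.4272 -0.3391] 0.32149609580866506
0.3221005914937544
0.07191765152795704
44.9333
[ 0.5636 -0.3545] 0.32189410698421467
0.3238587044801495
2.060340385304023
53.0167
0
```

View pics/w4.png

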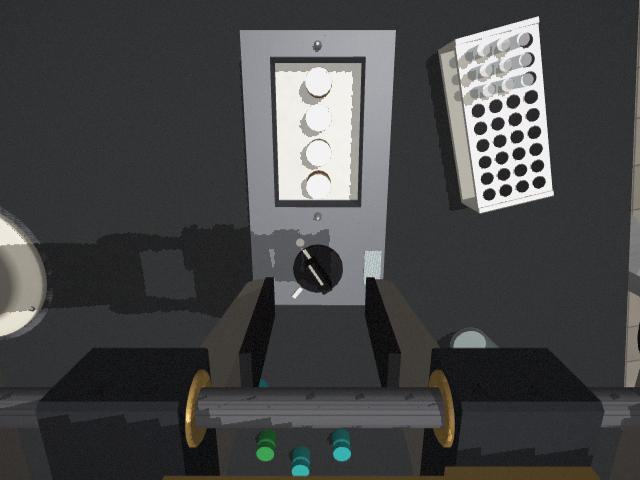

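All four caps stand in a row at (318,82), (318,118), (318,153) and (318,185), and none are left on the bench. Now the cover goes back on.

Run:
```python
from h import *
np.set_printoptions(precision=4,suppress=True)
S=[0.5394,0.0965]; L=[0.45,0.38]; r=down(-.19)
bot.goto(L+[0.2],r); bot.set_gripper(.5,10); bot.line_to(L+[0.0120],max_speed=.25); bot.set_gripper(0,10); bot.set_gripper(0,40); print(bot.current_opening())
bot.line_to(L+[0.24]); bot.goto(S+[0.24],r); bot.line_to(S+[0.125]); bot.hold(.2); print(bot.current_contact_force())
for z in np.arange(.121,.1005,-.003):
    bot.line_to(S+[z],max_speed=.03); f=bot.current_contact_force(); print(round(z,3),f,bot.current_ee_pos()[2])
    if f[2]>12: break
else:
    bot.set_gripper(.5,10); bot.hold(.2); bot.line_to(S+[.2]); bot.goto([0.53,0.03,0.36],r); cam('wrist','w5.png')
print(bot.current_clock())
```

```text
0.15160552553501006
[ 0.7905 -0.3311 -1.6446]
0.121 [-0.4304 -0.0573 -2.0684] 0.12070297718118467
0.118 [-0.6682  0.5939 -1.8592] 0.11767461752060895
0.115 [ 0.0388  0.255  -1.5738] 0.11469380838225579
0.112 [-0.2396 -0.4992 -2.8945] 0.11170638111088
0.109 [ 0.5617 -0.9439 -1.62  ] 0.10869435173782431
0.106 [-1.1237  0.3629 -1.3464] 0.10572294092754743
0.103 [ 0.0418 -0.4224 -1.725 ] 0.10275740947272445
65.3083
```

```bash
ls pics
```

```text
scene0.png
t3.png
top0.png
w1.png
w1c.png
w2c.png
w3.png
w4.png
w5.png
wrist0.png
```

Run:
```python
from h import *
cv2.imwrite('pics/w5c.png',cv2.resize(cv2.imread('pics/w5.png')[20:310,200:440],None,fx=2,fy=2))
```

```text
(no output)
```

View pics/w5c.png

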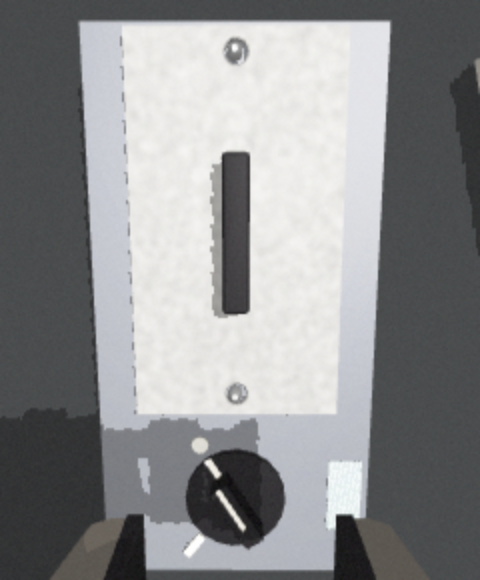

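The cover is seated with both pins showing through its holes. I'll press it lightly to confirm, then turn the dial to the rib.

Run:
```python
from h import *
np.set_printoptions(precision=4,suppress=True)
S=[0.5394,0.0965]; r=down(YAW)
bot.goto(S+[.17],r); bot.set_gripper(0,10)
for z in (.132,.130,.128,.127,.126,.125,.124):
    bot.line_to(S+[z],max_speed=.03); bot.hold(.1); f=bot.current_contact_force()[2]; print(z,f,bot.current_ee_pos()[2])
    if f>6: break
bot.line_to(S+[.2])
D=list(DIAL); a0,a1=.38,2.27
bot.goto(D+[.2],down(a0)); bot.set_gripper(.5,10); bot.line_to(D+[.104]); bot.set_gripper(0,10); print(bot.current_opening())
for a in np.linspace(a0,a1,7)[1:]: bot.line_to(D+[.104],down(a))
bot.hold(.3); bot.set_gripper(.4); bot.line_to(D+[.2])
bot.goto([0.53,0.03,0.36],r); c=cam('wrist')
cv2.imwrite('pics/w6c.png',cv2.resize(c['pixels'][20:310,200:440],None,fx=2,fy=2)); print(bot.current_clock())
```

```text
0.132 0.3877964203548786 0.13223066500573055
0.13 0.2534215514724225 0.12995431957952092
0.128 -0.5719876601405104 0.12797516303521994
0.127 0.6956154542447265 0.12700239187587034
0.126 3.9290642983879205 0.12642130331103577
0.125 8.883622040830739 0.12636723221694515
0.12923077461947716
80.5833
```

View pics/w6c.png

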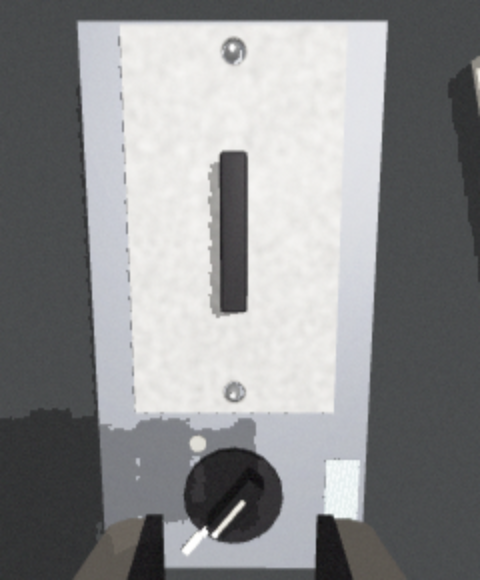

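Run:
```python
from h import *
bot.hold(.3); bot.job_done(); print(bot.current_clock())
```

```text
the job is handed in; nothing more can be done
the job is handed in; nothing more can be done
```

The job is done and handed in, with the robot's clock at about 81 s of the 210 s allowed. No verdict was reported.

- **Dial to the stud:** I turned it from about -0.36 rad to about -0.97 rad. It still looked parked there in every picture until the cover was back on.
- **Cover off:** I laid it flat on the bench, handle up, at (0.45, 0.38).
- **Jars:** all four jars were present. I stood them upright in a row in the chamber, and the last picture before closing showed four upright caps and none left on the bench. None was knocked aside.
- **Cover back on:** it went down with no noticeable resistance, and both pins showed through its holes. A light press of about 9 N on the handle met solid contact at 126.4 mm, against 126 mm for a fully seated cover.
- **Dial to the rib:** the last picture shows the mark in line with the long rib, at about 0.91 rad by eye against a target of 0.9.

The arm finished clear of everything. I did not measure the rack, beaker and bulb again at the end, but no motion came near them. None of the checks failed or disagreed.

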